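Tip the lamp ballast onto its back and push it to the fence

ROBOT

A 7-joint arm with a two-finger parallel gripper is mounted at the origin on the work surface. World frame = base frame: x ahead of the robot, y to its left, z up, the work surface at z = 0. Lengths are in m, angles in rad, forces in N, time in s.
With the tool pointing down it reaches from about 0.425 to 0.925 m from the base axis. Payload 6.8 kg.
Tool frame: the origin (TCP) lies midway between the tips of the shut fingers; the grasp point (between the pads) lies 19 mm behind it; z points along the fingers, y is the direction in which the jaws open and shut (so a half turn about z gives the same grasp; the last joint's range is limited). The gripper opens to 85 mm and grips with 20 to 120 N. Pads are 22 mm wide; open, the fingers measure 114 mm over their backs; the gripper's body (76 mm by 85 mm) begins 54 mm behind the grasp point. The pads swing forward as they close: fully open they stand 13 mm farther back than shut.
Start: joints at [-1.357, 0.477, 0.022, 1.555, -0.011, 1.109, -0.083], TCP at [0.213, 0.64, 0.231] pointing down, gripper open.
Joint ranges: [-2.96, 2.96], [-0.34, 2.1], [-1.41, 1.46], [0.24, 2.44], [-1.37, 4.51], [0.17, 1.92], [-2.96, 2.96]. Speed limits (rad/s): [2.39, 2.39, 3.14, 3.14, 3.14, 3.14, 3.14].

INTERFACE

Orientations are given as a unit quaternion [w, x, y, z].
In Python, from station import bot, vision gives the robot as it stands.
- The arm moves only by the tool move_arm, never from a script. Its argument "increments" is text: rows parted by semicolons, each of 7 numbers parted by spaces: the opening, from 0 (shut) to 1 (fully open), then the shift along the world's x, y, z in mm, then the turn, a rotation vector about the world's x, y, z in rad. In form: grip x y z rx ry rz; .... A call has exactly 8 rows; each row shifts and turns the commanded pose from where the row before left it; what a row does not reach is not made up. A row lasts 1/8 s, in which the tool goes at most 62.5 mm and 10.7 degrees, less where a joint would pass 70% of its speed; a pose out of reach is approached as far as the arm can. A call with a gripper value outside its range is refused whole. The fingers move at their own pace and stop on an object; "newtons" is the grip in N (left out, the last holds). Time passes only in rows, so rows that do not move let the fingers close, or fill a call up. It gives the time, the measured TCP pose, the force and the opening at its end, in the units of the state.
- bot.get_obs(): the state, without advancing time (a new reading comes with each control period).
- vision.read_camera(name): name is "scene" or "top"; returns (picture, depth): 480x640x3 uint8, red, green, blue; 480x640 float32, m along the optical axis (not along the pixel's ray), 0 where there is no reading.
- vision.calibration(name): a dict with "fx", "fy", "cx", "cy" (pixels), "R" (3x3) and "t" (3): a world point X has camera coordinates R X + t. Camera axes: x right, y down, z forward; pixel columns grow to the right and rows downward; lengths in m; the calibration is good to about 2 mm. A picture is of the moment at which its call begins. calibration takes no time and is no camera call.
- bot.hand_in(): hands the job in, once; it reports no verdict.
The state is a dict: "t": time; "q": joint angles; "joint_vel": joint speeds; "joint_torque": joint torques, N m; "eef_pos": TCP position; "tool_rot": TCP orientation; "contact_force": force on the tool from outside, world axes, zero at the start; "torque": the same for the moment, N m; "gripper_width": opening from 0.0 (shut) to 1.0 (fully open).
Only numpy, scipy, OpenCV 4.12 (cv2) and the standard library are available. Lean on these libraries where they do the work, as an engineer would, in place of code of your own. Each camera call takes 0.05 s, during which the arm holds its last target.

TASK

On the green test board two lamp ballasts stand on end. Push the red one over so that it comes to lie on the board with its black terminal strip facing up, then push it along the board until its far end sits flush and square against the aluminium fence. Only push it, never lift it off the board; leave the blue ballast standing where it is and do not disturb the other things on the bench.

Things in the scene. Friction and masses are not known exactly. Their poses are not given: they have to be found in the camera images.
- red_ballast: red steel box 42 x 60 x 130 mm (own x, y, z), 0.25 to 0.45 kg, standing on end, yawed up to 0.15 rad from the board. Origin: centre of its foot (the end it stands on); z along its length; x from terminal face to back face, roughly towards the fence. A push to +x near the top of the terminal face tips it: past 18 degrees (40 mm at the top) it falls and lies terminals up, foot end to the robot
- red_terminals (a point): middle of the black terminal strip (50 mm wide, 16 mm high, 7 mm proud) on the red ballast's -x face, 26 mm from the foot; this face looks away from the fence at the start and must look up at the end
- red_foot_edge (a point): middle of the foot's +x edge of the red ballast, the edge it tips about; it stays on the mat all the time. Once lying, the ballast's far end is 45 to 100 mm short of the fence, and a level push of 2 to 6 N slides it; turning it square against the fence can take 15 N at the middle of its foot end
- red_top_left (a point): on the red ballast's top end (which becomes the far end once it lies), middle of the end's +y side: 30 mm from the end's centre, half-way through the 42 mm thickness
- red_top_right (a point): the same on the -y side of that end
- blue_ballast: blue steel box of the same make and size, also standing on end on the board, its centre about 190 mm to one side of the red one's (either side); origin at the centre of its foot, z up. Must stay standing
- board: fixed test board 360 x 360 mm, plywood with a green mat, which is 280 x 340 mm and whose surface lies 15 mm above the bench; origin at the centre of the underside (on the bench), x towards the fence, z up
- fence (a point): middle of the fence's near face (the face that looks to the board's -x), 115 mm from the board's origin along its x and 36 mm above the bench. The fence is a rigid aluminium bar along the board's y, 340 mm long, its top 55 mm above the bench
- socket: loose brass lamp socket standing on the board midway between the two ballasts' lanes, diameter 40 mm, 46 mm high; origin at the centre of its underside
- screwdriver: screwdriver lying on the bench; origin under its middle, x along it
- spray_can: spray can standing on the bench, diameter 66 mm, 190 mm high; origin at the centre of its underside
- jar: glass jar with a lid standing on the bench, diameter 64 mm, 70 mm high; origin at the centre of its underside
- tape: blue roll of tape lying flat on the bench, diameter 90 mm, 19 mm high; origin at the centre of its underside
- mug: white mug standing on the bench, diameter 80 mm, 95 mm high; origin at the centre of its underside
Things that resemble listed ones, but are neither listed nor needed, are in the scene too. There is more than one size of the blue_ballast; the job needs the middle-sized.

How it is judged:
By the outcome, as a careful person would: the job done as asked, in the order asked, and still so for the second after the job is handed in, with the robot touching nothing.
It also fails if it takes over 45 s, if anything falls off the work surface, if the arm or the gripper's body presses on something with over 40 N, if the wrist force passes 120 N, or if a joint passes its speed limit or range.

## Working session

There is one attempt and no reset: what is moved stays moved. The work goes in short steps, Python scripts to look and compute and a tool call to move; the robot and the scene stay as the last step left them, time stands still between calls to the robot, and variables do not carry over. Pictures are saved under pics/ and viewed, and the job is handed in when it is done.

Besides the shell and the picture viewer there is one more tool, called after "Request:" as name(argument=value, ...) on one line, values as JSON. move_arm: Moves the arm, as the interface text tells. Its arguments: {"type":"object","properties":{"increments":{"type":"string"},"newtons":{"type":"number"}},"required":["increments"]}

```bash
ls; mkdir -p pics; cat > h.py <<'E'
import numpy as np, cv2, json
from station import bot, vision
def snap(tag):
    for n in ("scene","top"):
        im,d=vision.read_camera(n)
        cv2.imwrite(f"pics/{tag}_{n}.png",im[:,:,::-1]); np.save(f"pics/{tag}_{n}.npy",d)
def load(tag,n):
    return cv2.imread(f"pics/{tag}_{n}.png"), np.load(f"pics/{tag}_{n}.npy")
def cal(n):
    c=vision.calibration(n); return c, np.array(c["R"]), np.array(c["t"])
def pts(n,d):
    c,R,t=cal(n); v,u=np.mgrid[:480,:640]
    P=np.stack([(u-c["cx"])/c["fx"]*d,(v-c["cy"])/c["fy"]*d,d],-1)
    return (P-t)@R
def ray(n,u,v,z):
    c,R,t=cal(n); o=-R.T@t; r=R.T@np.array([(u-c["cx"])/c["fx"],(v-c["cy"])/c["fy"],1])
    return o+r*(z-o[2])/r[2]
def proj(n,X):
    c,R,t=cal(n); p=R@np.array(X)+t; return p[0]/p[2]*c["fx"]+c["cx"],p[1]/p[2]*c["fy"]+c["cy"]
E
python3 - <<'E'
from h import *
snap("a"); print(bot.get_obs())
for n in("scene","top"):
    c,R,t=cal(n); print(n,c["fx"],(-R.T@t).round(3),R[2].round(2))
E
```

```text
pics
{'t': 0.1, 'q': array([-1.3570718 ,  0.47773767,  0.02231442,  1.55631686, -0.01151319,
        1.10931466, -0.08305741]), 'joint_vel': array([ 0.00056319, -0.00113473, -0.00120536, -0.00206582, -0.00057835,
       -0.00138715,  0.00114707]), 'joint_torque': array([ 4.41475233e-03, -5.97762859e+01,  1.61389478e+00, -2.81952381e+01,
        1.28683928e-02,  5.09076417e-03, -1.51912855e-05]), 'eef_pos': array([0.21332469, 0.63985276, 0.23042391]), 'tool_rot': array([-8.47482428e-05,  1.60178131e-01,  9.87087781e-01, -8.20196082e-04]), 'contact_force': array([-0.24259755,  0.41860741, -0.25568956]), 'torque': array([ 0.01515815, -0.00021747, -0.01923713]), 'gripper_width': 0.9981749366111538}
scene 530.2946153387713 [ 1.34  -0.495  0.842] [-0.66  0.41 -0.63]
top 469.0145643223793 [ 0.482 -0.002  1.289] [ 0.06  0.   -1.  ]
```

View pics/a_scene.png

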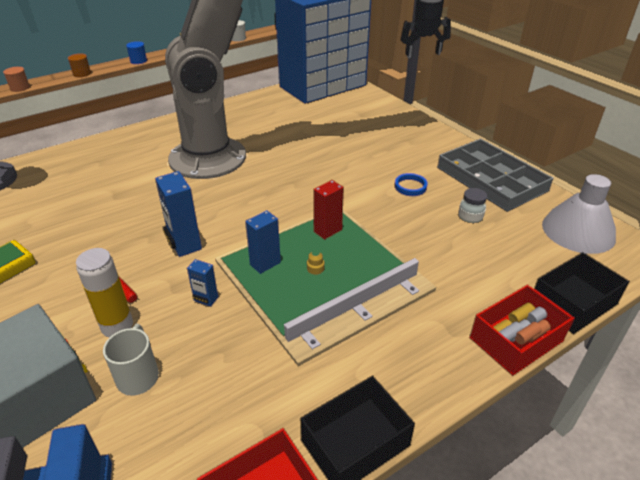

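View pics/a_top.png

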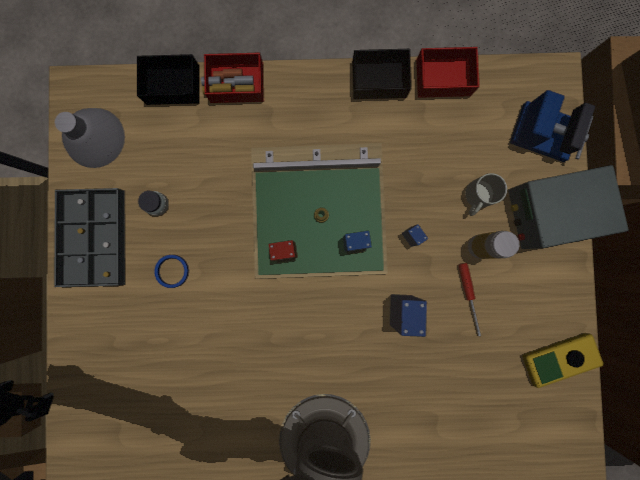

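The top view is oriented with +x up and +y left. Things that could be taken for the target:
- **Red:** ballast on the mat (top 282,250), red bins (234,78) and (448,72), screwdriver handle (466,282). I choose (282,250).
- **Blue:** on the board (357,241), large one off the board (412,318), small one off the board (416,235). The middle-sized one is on the board, and it stays.

```bash
python3 - <<'E'
from h import *
im,d=load("a","top"); P=pts("top",d)
hsv=cv2.cvtColor(im,cv2.COLOR_BGR2HSV)
red=((hsv[...,0]<8)|(hsv[...,0]>172))&(hsv[...,1]>120)&(hsv[...,2]>50)
blue=(abs(hsv[...,0].astype(int)-110)<14)&(hsv[...,1]>100)
def roi(m,u0,u1,v0,v1):
    o=np.zeros_like(m);o[v0:v1,u0:u1]=m[v0:v1,u0:u1];return o
for nm,m in(("red",roi(red,260,305,230,270)),("blue",roi(blue,335,380,225,260))):
    z=P[...,2]; mm=m&(z>.135)&(z<.16); 
    q=P[mm]; print(nm,m.sum(),mm.sum(),q.mean(0).round(4),q.min(0).round(4),q.max(0).round(4))
    r=cv2.minAreaRect((q[:,:2]*1000).astype(np.float32)); print(r)
    q=P[m&~mm]; print("side",len(q),q.mean(0))
# green mat & board via plane z=.015
g=(abs(hsv[...,0].astype(int)-70)<20)&(hsv[...,1]>60)
g=roi(g,240,400,150,290)
k=np.argwhere(g)[:,::-1]
q=np.array([ray("top",u,v,.015)[:2] for u,v in k])*1000
r=cv2.minAreaRect(q.astype(np.float32)); print("mat",r)
# fence top
f=roi((P[...,2]>.045)&(P[...,2]<.062),245,390,145,180); q=P[f]; print("fence",f.sum(),cv2.minAreaRect((q[:,:2]*1000).astype(np.float32)))
# fence near edge line fit
L=[]
for u in range(262,376,4):
    vs=np.where(f[:,u])[0]
    if len(vs): L.append(ray("top",u,vs.max()+.5,.055)[:2])
L=np.array(L); print("near edge fit x=a*y+b",np.polyfit(L[:,1],L[:,0],1),L[:,0].std())
s=roi((P[...,2]>.04)&(P[...,2]<.08),305,336,200,230);print("socket",P[s].mean(0))
big=cv2.resize(im[140:285,240:400],None,fx=4.9,fy=4,interpolation=cv2.INTER_CUBIC);cv2.imwrite("pics/crop.png",big)
im,_=load("a","scene");cv2.imwrite("pics/crop2.png",cv2.resize(im[160:320,220:420],None,fx=3.7,fy=3.7,interpolation=cv2.INTER_CUBIC))
E
```

```text
red 384 377 [0.5076 0.0923 0.1448] [0.4859 0.0621 0.1366] [0.5294 0.1229 0.1514]
((507.77215576171875, 92.89718627929688), (40.96343994140625, 59.73799133300781), 6.760102272033691)
side 7 [0.49388903 0.09360933 0.39714414]
blue 380 372 [ 0.5264 -0.094   0.1449] [ 0.5033 -0.1257  0.1369] [ 0.5487 -0.0634  0.1534]
((526.46923828125, -94.73727416992188), (40.71133804321289, 59.062896728515625), 6.857025623321533)
side 8 [ 0.51414156 -0.04954813  0.41588816]Traceback (most recent call last):
  File "<stdin>", line 17, in <module>
  File "h.py", line 16, in ray
    c,R,t=cal(n); o=-R.T@t; r=R.T@np.array([(u-c["cx"])/c["fx"],(v-c["cy"])/c["fy"],1])
          ~~~^^^
  File "h.py", line 10, in cal
    c=vision.calibration(n); return c, np.array(c["R"]), np.array(c["t"])
ValueError: time passes only in moves, steps and waits
```

Too many calibration calls; I'll cache it.

```bash
python3 - <<'E'
from station import vision
import numpy as np,pickle
pickle.dump({n:{k:np.array(v) for k,v in vision.calibration(n).items()} for n in("scene","top")},open("cal.pkl","wb"))
E
python3 - <<'E'
s=open('h.py').read()
s=s.replace('def cal(n):\n    c=vision.calibration(n); return','import pickle\nC=pickle.load(open("cal.pkl","rb"))\ndef cal(n):\n    c=C[n]; return')
open('h.py','w').write(s)
E
cat > m.py <<'E'
from h import *
im,d=load("a","top"); P=pts("top",d)
hsv=cv2.cvtColor(im,cv2.COLOR_BGR2HSV)
def roi(m,u0,u1,v0,v1):
    o=np.zeros_like(m);o[v0:v1,u0:u1]=m[v0:v1,u0:u1];return o
g=(abs(hsv[...,0].astype(int)-70)<20)&(hsv[...,1]>60)
g=roi(g,240,400,150,290)
k=np.argwhere(g)[:,::-1]
q=np.array([ray("top",u,v,.015)[:2] for u,v in k])*1000
print("mat",cv2.minAreaRect(q.astype(np.float32)))
f=roi((P[...,2]>.045)&(P[...,2]<.062),245,390,145,180); q=P[f]; print("fence",f.sum(),cv2.minAreaRect((q[:,:2]*1000).astype(np.float32)))
L=[]
for u in range(262,376,4):
    vs=np.where(f[:,u])[0]
    if len(vs): L.append(ray("top",u,vs.max()+.5,.055)[:2])
L=np.array(L); print("near edge fit x=a*y+b",np.polyfit(L[:,1],L[:,0],1),L[:,0].std())
s=roi((P[...,2]>.04)&(P[...,2]<.08),305,336,200,230);print("socket",P[s].mean(0))
cv2.imwrite("pics/crop.png",cv2.resize(im[140:285,240:400],None,fx=4.9,fy=4,interpolation=cv2.INTER_CUBIC))
im,_=load("a","scene");cv2.imwrite("pics/crop2.png",cv2.resize(im[160:320,220:420],None,fx=3.7,fy=3.7,interpolation=cv2.INTER_CUBIC))
E
python3 m.py
```

```text
mat ((587.27294921875, 0.6140899658203125), (278.589111328125, 337.78753662109375), 0.6313895583152771)
fence 733 ((738.9840087890625, 0.928802490234375), (16.086143493652344, 336.7057800292969), 0.7452988624572754)
near edge fit x=a*y+b [-0.01081576  0.73058634] 0.0013076824120596645
socket [ 0.60148275 -0.00749715  0.05515817]
```

View pics/crop.png

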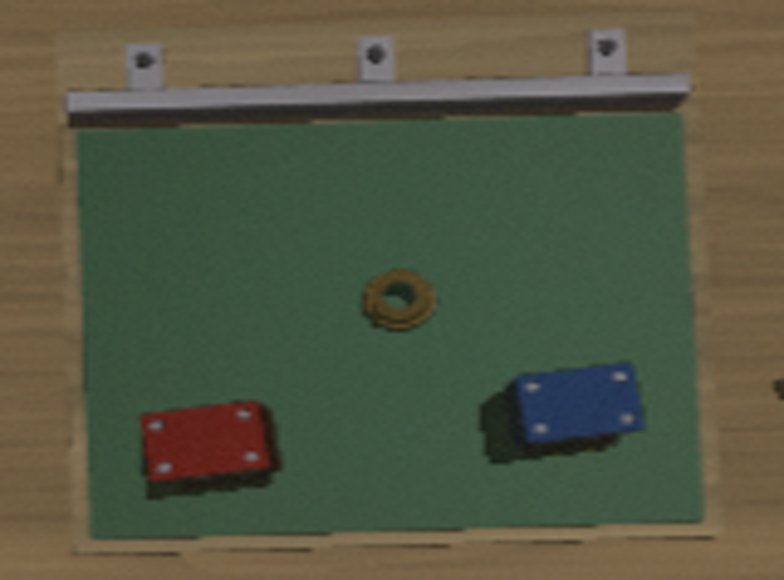

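View pics/crop2.png

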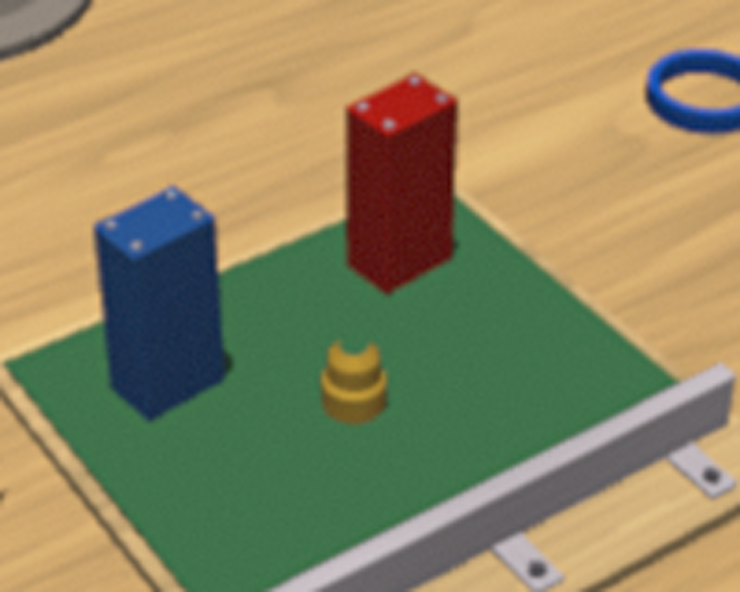

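Both crops confirm the choice. In the first crop the red ballast's top is at about (205,440) on the mat, with the matching blue one at (580,400) and the socket at (400,300).

Measurements:
- **Red ballast:** centre (0.508, 0.093), yaw about 0.118 rad.
- **Board:** yaw about 0.011 rad.
- **Fence:** near face at about x = 0.7295 in the red lane.

I'll move behind the red ballast with the fingers shut.

Request:
move_arm(increments="0 15 -35 0 0 0 0.0275; 0 15 -35 0 0 0 0.0275; 0 15 -35 0 0 0 0.0275; 0 15 -35 0 0 0 0.0275; 0 15 -35 0 0 0 0.0275; 0 15 -35 0 0 0 0.0275; 0 15 -35 0 0 0 0.0275; 0 15 -35 0 0 0 0.0275", newtons=60)

```text
t: 1.1
eef_pos: [0.3338, 0.3589, 0.2311]
tool_rot: [-0.0, 0.05, 0.999, -0.0]
contact_force: [0.2, 0.2, -0.4]
gripper_width: 0.002
```

Request:
move_arm(increments="0 15 -34 0 0 0 0.0275; 0 15 -34 0 0 0 0.0275; 0 15 -34 0 0 0 0.0275; 0 15 -34 0 0 0 0.0275; 0 15 -34 0 0 0 0.0275; 0 15 -34 0 0 0 0.0275; 0 15 -34 0 0 0 0.0275; 0 15 -34 0 0 0 0.0275")

```text
t: 2.1
eef_pos: [0.4536, 0.0872, 0.2312]
tool_rot: [-0.0, -0.06, 0.998, 0.0]
contact_force: [0.3, 1.3, 0.1]
gripper_width: 0.002
```

Request:
move_arm(increments="0 0 0 -18 0 0 0; 0 0 0 -18 0 0 0; 0 0 0 -18 0 0 0; 0 0 0 -18 0 0 0; 0 0 0 -18 0 0 0; 0 0 0 -18 0 0 0; 0 0 0 0 0 0 0; 0 0 0 0 0 0 0")

```text
t: 3.1
eef_pos: [0.4537, 0.0884, 0.1237]
tool_rot: [0.0, -0.059, 0.998, 0.0]
contact_force: [-0.6, 0.1, 0.3]
gripper_width: 0.004
```

```bash
python3 - <<'E'
from h import *
snap("b"); im,_=load("b","top"); cv2.imwrite("pics/b_crop.png",cv2.resize(im[190:310,230:390],None,fx=4.5,fy=4.5))
im,_=load("b","scene"); cv2.imwrite("pics/b_crop2.png",cv2.resize(im[100:300,220:420],None,fx=3,fy=3))
E
```

```text
(no output)
```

View pics/b_crop.png

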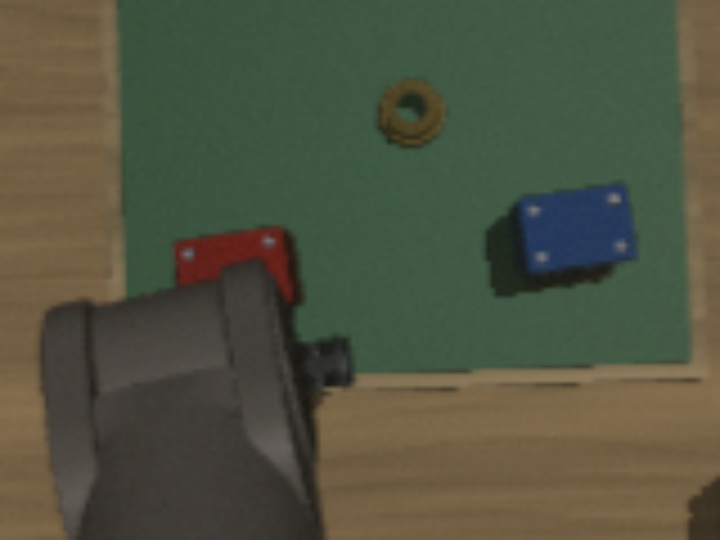

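View pics/b_crop2.png

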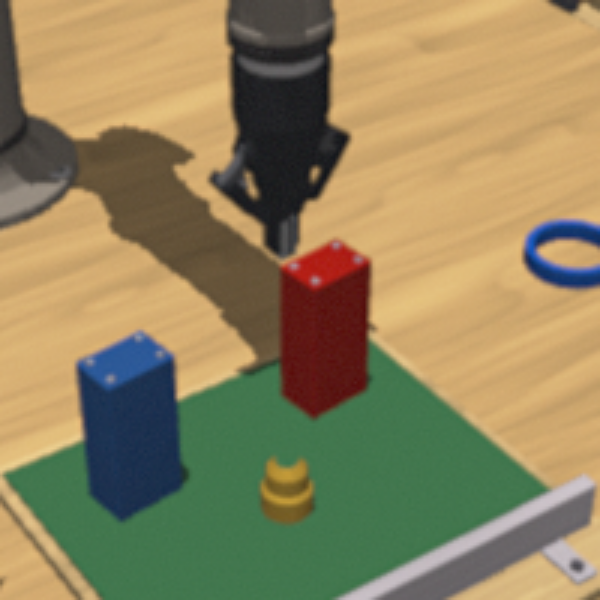

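The fingers are behind the red ballast's back-side centre, just below its top (second crop ~(283,240)), and nothing is touched. Now I push slowly along the ballast's own x.

Request:
move_arm(increments="0 6 0.7 0 0 0 0; 0 6 0.7 0 0 0 0; 0 6 0.7 0 0 0 0; 0 6 0.7 0 0 0 0; 0 5 0.6 0 0 0 0; 0 5 0.6 0 0 0 0; 0 5 0.6 0 0 0 0; 0 5 0.6 0 0 0 0")

```text
t: 4.2
eef_pos: [0.4979, 0.0936, 0.1233]
tool_rot: [0.0, -0.059, 0.998, 0.0]
contact_force: [-0.3, -0.8, -0.1]
gripper_width: -0.0
```

```bash
python3 - <<'E'
from h import *
snap("c")
im,_=load("c","scene"); cv2.imwrite("pics/c_crop2.png",cv2.resize(im[100:300,220:420],None,fx=3,fy=3))
E
```

```text
(no output)
```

View pics/c_crop2.png

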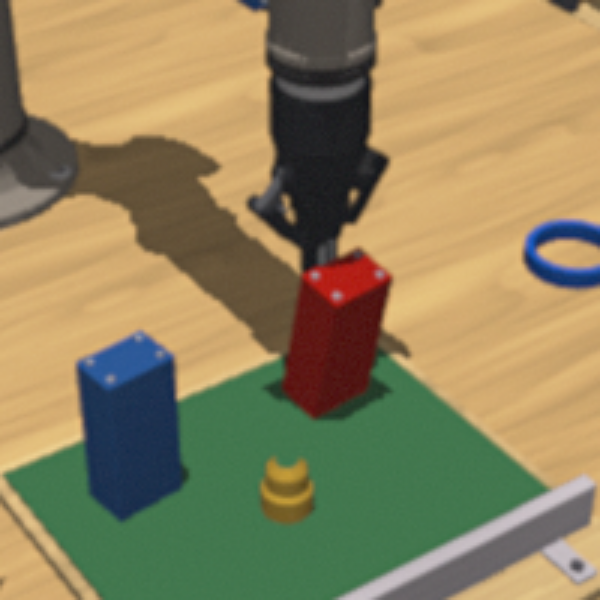

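It is tipping, with the top leaning toward the fence and the foot edge in place. I continue slowly.

Request:
move_arm(increments="0 4 0.5 0 0 0 0; 0 4 0.5 0 0 0 0; 0 4 0.5 0 0 0 0; 0 4 0.5 0 0 0 0; 0 4 0.5 0 0 0 0; 0 4 0.5 0 0 0 0; 0 0 0 0 0 0 0; 0 0 0 0 0 0 0")

```text
t: 5.3
eef_pos: [0.5213, 0.0965, 0.1233]
tool_rot: [-0.0, -0.059, 0.998, -0.0]
contact_force: [-0.7, 0.1, 0.6]
gripper_width: 0.002
```

```bash
python3 - <<'E'
from h import *
snap("d")
im,_=load("d","scene"); cv2.imwrite("pics/d_crop2.png",cv2.resize(im[100:300,220:420],None,fx=3,fy=3))
E
```

```text
(no output)
```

View pics/d_crop2.png

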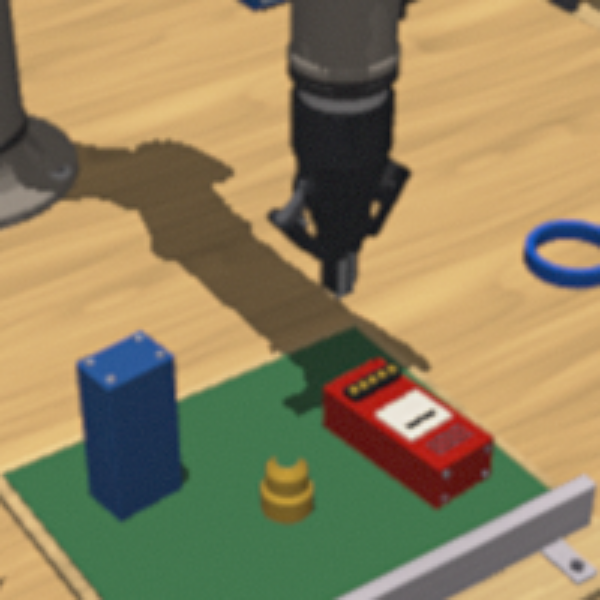

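The ballast lies terminals up (black strip at crop ~(370,380)), far end short of the fence. I retreat, turn the tool square to the board, open a bit, and measure.

Request:
move_arm(increments="0.3 -8 0 0 0 0 -0.0135; 0.3 -8 0 0 0 0 -0.0135; 0.3 -8 0 0 0 0 -0.0135; 0.3 -8 0 0 0 0 -0.0135; 0.3 -8 0 0 0 0 -0.0135; 0.3 -8 0 0 0 0 -0.0135; 0.3 -8 0 0 0 0 -0.0135; 0.3 -8 0 0 0 0 -0.0135")

```text
t: 6.4
eef_pos: [0.4569, 0.0966, 0.1233]
tool_rot: [-0.0, -0.005, 1.0, 0.0]
contact_force: [0.6, 0.1, -0.1]
gripper_width: 0.301
```

```bash
cat > red.py <<'E'
from h import *
import sys
tag=sys.argv[1]; snap(tag)
for n in("top","scene"):
    im,d=load(tag,n);P=pts(n,d);hsv=cv2.cvtColor(im,cv2.COLOR_BGR2HSV)
    z=P[...,2]; x=P[...,0]; y=P[...,1]
    reg=(x>.45)&(x<.727)&(y>.03)&(y<.18)
    m=reg&(z>.046)&(z<.066)
    if n=="top":
        lab=cv2.connectedComponents(m.astype(np.uint8))
        q=P[m]; print(n,m.sum(),cv2.minAreaRect((q[:,:2]*1000).astype(np.float32)),q.min(0).round(3),q.max(0).round(3))
        red=((hsv[...,0]<8)|(hsv[...,0]>172))&(hsv[...,1]>100)
        a=np.argwhere(red&(x>.45)&(x<.74)&(y>.03)&(y<.18))[:,::-1]
        q=np.array([ray(n,u,v,.057)[:2]*1000 for u,v in a]).astype(np.float32); print("red mask",cv2.minAreaRect(q),q.min(0),q.max(0))
    for o,s in(("blue",None),):pass
im,_=load(tag,"top"); cv2.imwrite(f"pics/{tag}_ct.png",cv2.resize(im[140:290,230:400],None,fx=4,fy=4,interpolation=cv2.INTER_CUBIC))
im,_=load(tag,"scene"); cv2.imwrite(f"pics/{tag}_cs.png",cv2.resize(im[140:340,220:440],None,fx=3,fy=3,interpolation=cv2.INTER_CUBIC))
print(bot.get_obs()["t"],bot.get_obs()["eef_pos"],bot.get_obs()["tool_rot"],bot.get_obs()["contact_force"])
E
python3 red.py e
```

```text
top 1099 ((602.9993286132812, 104.13650512695312), (130.7075653076172, 60.22954177856445), 7.064275741577148) [0.536 0.068 0.046] [0.671 0.141 0.066]
red mask ((601.5228271484375, 104.6811752319336), (130.7122344970703, 59.96433639526367), 7.203813076019287) [535.8473   68.49966] [668.11414 140.43387]
6.5 [0.45644914 0.09653288 0.12321381] [-4.08065415e-04 -5.06504088e-03  9.99987089e-01 -3.12783774e-05] [0.31104681 0.17120298 0.22997133]
```

View pics/e_ct.png

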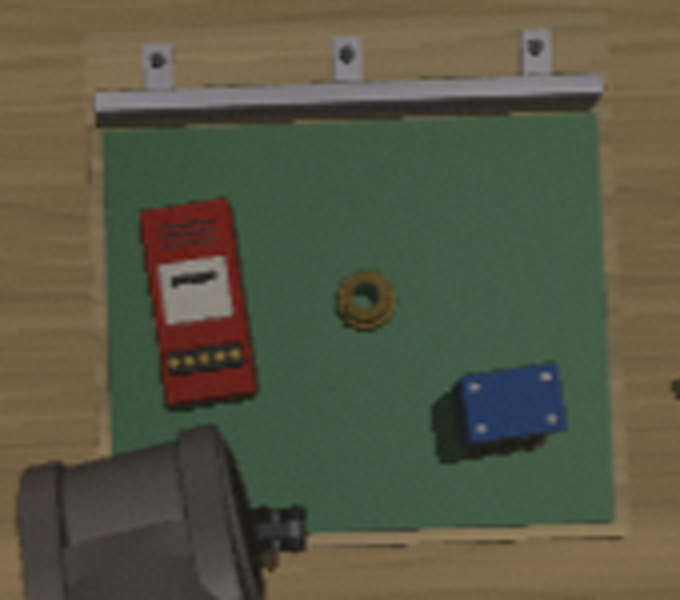

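The ballast lies at centre (0.602, 0.1045), yaw about 0.12, with its far end about 60 mm short of the fence. Blue and the socket are unmoved. I lower with the fingers parted so that both press on the foot end, biased to the +y side to turn it square.

Request:
move_arm(increments="0.4 0 1 -14 0 0 0; 0.4 0 1 -14 0 0 0; 0.4 0 1 -14 0 0 0; 0.4 0 1 -14 0 0 0; 0.4 0 0 -14 0 0 0; 0.4 0 0 -14 0 0 0; 0.4 0 0 -14 0 0 0; 0.4 0 0 0 0 0 0")

```text
t: 7.5
eef_pos: [0.4567, 0.1002, 0.0242]
tool_rot: [-0.001, -0.005, 1.0, -0.0]
contact_force: [0.0, -0.7, 0.2]
gripper_width: 0.402
```

Request:
move_arm(increments="0.4 9 0 0 0 0 0; 0.4 9 0 0 0 0 0; 0.4 9 0 0 0 0 0; 0.4 9 0 0 0 0 0; 0.4 9 0 0 0 0 0; 0.4 9 0 0 0 0 0; 0.4 8 0 0 0 0 0; 0.4 8 0 0 0 0 0")

```text
t: 8.5
eef_pos: [0.5276, 0.1006, 0.0252]
tool_rot: [-0.0, -0.005, 1.0, -0.0]
contact_force: [-3.2, 0.9, 1.1]
gripper_width: 0.399
```

Request:
move_arm(increments="0.4 4 0 0 0 0 0; 0.4 4 0 0 0 0 0; 0.4 4 0 0 0 0 0; 0.4 4 0 0 0 0 0; 0.4 4 0 0 0 0 0; 0.4 4 0 0 0 0 0; 0.4 4 0 0 0 0 0; 0.4 4 0 0 0 0 0")

```text
t: 9.5
eef_pos: [0.5597, 0.1005, 0.0253]
tool_rot: [-0.0, -0.005, 1.0, -0.0]
contact_force: [-2.6, 0.0, -0.6]
gripper_width: 0.399
```

```bash
python3 red.py f
```

```text
top 512 ((647.6844482421875, 96.81777954101562), (104.61576843261719, 59.99113845825195), 1.3279341459274292) [0.596 0.067 0.05 ] [0.7   0.127 0.065]
red mask ((644.26611328125, 96.86664581298828), (60.72260284423828, 106.68049621582031), 88.85608673095703) [590.33203  66.99476] [698.149   127.27359]
9.6 [0.56037791 0.10045013 0.02546778] [ 5.92996981e-04 -4.90729571e-03  9.99987783e-01  1.38239583e-05] [ 0.01850084  0.40665988 -0.06209371]
```

View pics/f_ct.png

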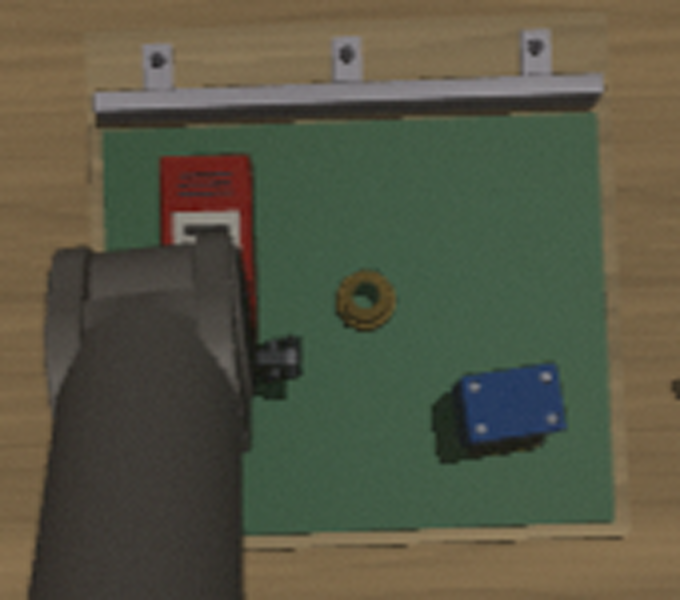

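View pics/f_cs.png

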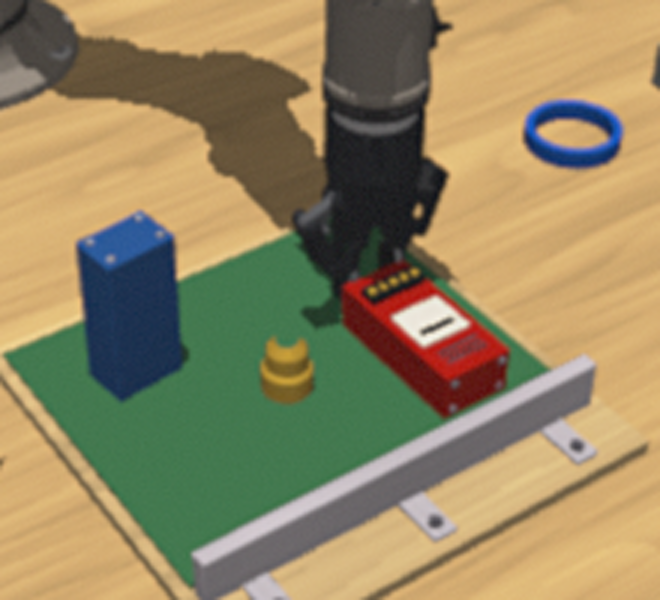

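The ballast is now square (yaw 0.01 to 0.02), with about 30 mm left. I continue, then feel for the fence.

Request:
move_arm(increments="0.4 3 0 0 0 0 0; 0.4 3 0 0 0 0 0; 0.4 3 0 0 0 0 0; 0.4 3 0 0 0 0 0; 0.4 3 0 0 0 0 0; 0.4 3 0 0 0 0 0; 0.4 3 0 0 0 0 0; 0.4 3 0 0 0 0 0")

```text
t: 10.6
eef_pos: [0.5837, 0.1005, 0.0253]
tool_rot: [0.0, -0.005, 1.0, 0.0]
contact_force: [-2.6, 0.1, 3.1]
gripper_width: 0.398
```

Request:
move_arm(increments="0.4 1 0 0 0 0 0; 0.4 1 0 0 0 0 0; 0.4 1 0 0 0 0 0; 0.4 0.5 0 0 0 0 0; 0.4 0.5 0 0 0 0 0; 0.4 0 0 0 0 0 0; 0.4 0 0 0 0 0 0; 0.4 0 0 0 0 0 0")

```text
t: 11.6
eef_pos: [0.5876, 0.1006, 0.0253]
tool_rot: [0.0, -0.005, 1.0, -0.0]
contact_force: [-0.7, -0.5, -0.9]
gripper_width: 0.407
```

Request:
move_arm(increments="0.4 0.5 0 0 0 0 0; 0.4 0.5 0 0 0 0 0; 0.4 0.5 0 0 0 0 0; 0.4 0.5 0 0 0 0 0; 0.4 0 0 0 0 0 0; 0.4 0 0 0 0 0 0; 0.4 0 0 0 0 0 0; 0.4 0 0 0 0 0 0")

```text
t: 12.6
eef_pos: [0.5896, 0.1006, 0.0254]
tool_rot: [0.0, -0.005, 1.0, 0.0]
contact_force: [-1.4, -0.1, -1.4]
gripper_width: 0.4
```

```bash
python3 red.py g
```

```text
top 419 ((675.6873779296875, 96.91938781738281), (102.88232421875, 60.120975494384766), 0.8123903870582581) [0.625 0.066 0.046] [0.727 0.127 0.065]
red mask ((682.89453125, 98.71377563476562), (61.01608657836914, 88.2402114868164), 88.70218658447266) [638.0948    67.643684] [727.6344  128.38136]
12.7 [0.58960097 0.10057831 0.02535747] [ 1.11581660e-04 -5.09276432e-03  9.99987025e-01  1.86052931e-05] [-1.65068704  0.89526058 -0.61935774]
```

View pics/g_cs.png

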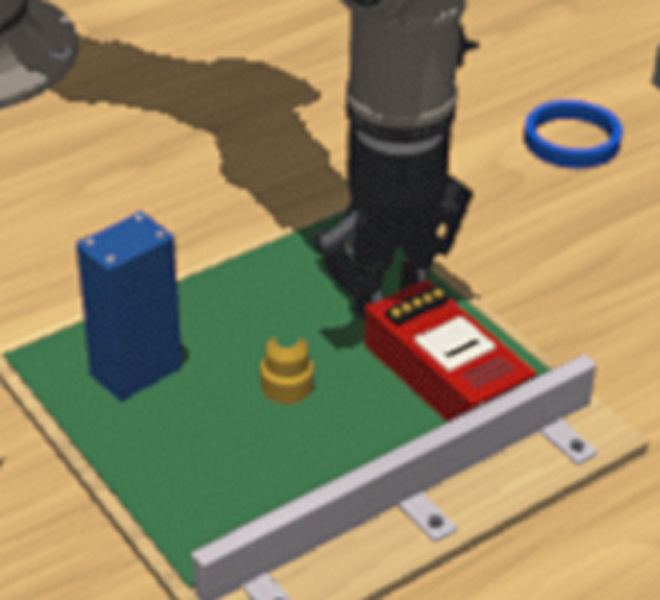

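It is within a millimetre or two, with no force rise yet. I push on in small steps.

Request:
move_arm(increments="0.4 0.4 0 0 0 0 0; 0.4 0.4 0 0 0 0 0; 0.4 0.4 0 0 0 0 0; 0.4 0.4 0 0 0 0 0; 0.4 0.4 0 0 0 0 0; 0.4 0 0 0 0 0 0; 0.4 0 0 0 0 0 0; 0.4 0 0 0 0 0 0")

```text
t: 13.7
eef_pos: [0.5915, 0.1006, 0.0253]
tool_rot: [0.0, -0.005, 1.0, 0.0]
contact_force: [-1.8, 0.2, 1.9]
gripper_width: 0.401
```

Request:
move_arm(increments="0.4 0.4 0 0 0 0 0; 0.4 0.4 0 0 0 0 0; 0.4 0.4 0 0 0 0 0; 0.4 0.4 0 0 0 0 0; 0.4 0 0 0 0 0 0; 0.4 0 0 0 0 0 0; 0.4 0 0 0 0 0 0; 0.4 0 0 0 0 0 0")

```text
t: 14.7
eef_pos: [0.592, 0.1005, 0.0251]
tool_rot: [-0.001, -0.005, 1.0, -0.0]
contact_force: [-5.7, 0.8, 3.7]
gripper_width: 0.399
```

Contact with the fence: the tool has stalled and the force is rising. I press to about 15 N.

Request:
move_arm(increments="0.4 0.4 0 0 0 0 0; 0.4 0.4 0 0 0 0 0; 0.4 0.4 0 0 0 0 0; 0.4 0 0 0 0 0 0; 0.4 0 0 0 0 0 0; 0.4 0 0 0 0 0 0; 0.4 0 0 0 0 0 0; 0.4 0 0 0 0 0 0")

```text
t: 15.7
eef_pos: [0.592, 0.1005, 0.0249]
tool_rot: [-0.002, -0.005, 1.0, -0.0]
contact_force: [-7.9, 0.0, 6.0]
gripper_width: 0.398
```

Request:
move_arm(increments="0.4 0.6 0 0 0 0 0; 0.4 0.6 0 0 0 0 0; 0.4 0.6 0 0 0 0 0; 0.4 0.6 0 0 0 0 0; 0.4 0.6 0 0 0 0 0; 0.4 0 0 0 0 0 0; 0.4 0 0 0 0 0 0; 0.4 0 0 0 0 0 0")

```text
t: 16.7
eef_pos: [0.5919, 0.1005, 0.0243]
tool_rot: [-0.005, -0.005, 1.0, -0.0]
contact_force: [-17.1, -0.3, 11.7]
gripper_width: 0.402
```

17 N with no further movement. I back off straight, then lift clear and check.

Request:
move_arm(increments="0.4 -1 0 0 0 0 0; 0.4 -2 0 0 0 0 0; 0.4 -3 0 0 0 0 0; 0.4 -6 0 0 0 0 0; 0.4 -12 0 0 0 0 0; 0.4 -20 0 0 0 0 0; 0.4 -20 0 0 0 0 0; 0.4 -20 0 0 0 0 0")

```text
t: 17.7
eef_pos: [0.5124, 0.1006, 0.0255]
tool_rot: [0.0, -0.005, 1.0, 0.0]
contact_force: [-0.5, 0.3, 0.6]
gripper_width: 0.399
```

Request:
move_arm(increments="0.4 0 0 25 0 0 0; 0.4 0 0 25 0 0 0; 0.4 0 10 25 0 0 0; 0.4 -5 30 25 0 0 0; 0.4 -5 30 25 0 0 0; 0.4 -5 30 25 0 0 0; 0.4 -5 30 25 0 0 0; 0.4 -5 30 25 0 0 0")

```text
t: 18.7
eef_pos: [0.4876, 0.2614, 0.2262]
tool_rot: [0.0, -0.005, 1.0, 0.0]
contact_force: [0.0, -0.6, -0.2]
gripper_width: 0.398
```

```bash
python3 red.py k; cat > fin.py <<'E'
from h import *
im,d=load("k","top"); P=pts("top",d); a,da=load("a","top"); Q=pts("top",da)
hsv=cv2.cvtColor(im,cv2.COLOR_BGR2HSV)
red=((hsv[...,0]<8)|(hsv[...,0]>172))&(hsv[...,1]>100)
L=[]
for u in range(268,300):
    vs=np.where(red[150:290,u])[0]+150
    if len(vs)>15: L.append((u,vs.min(),vs.max()))
print([tuple(map(int,l)) for l in L])
e=np.array([ray("top",u,v1+.5,.057)[:2] for u,v0,v1 in L][2:-2]);print("foot edge slope dx/dy",np.polyfit(e[:,1],e[:,0],1))
for nm,r in(("blue",(335,380,225,260,.135,.16)),("socket",(305,336,200,230,.04,.08))):
    for X in(Q,P):
        s=X[r[2]:r[3],r[0]:r[1]]; s=s[(s[...,2]>r[4])&(s[...,2]<r[5])]; print(nm,s.mean(0).round(4))
E
python3 fin.py
```

```text
top 1063 ((664.338623046875, 96.8239517211914), (125.95542907714844, 60.490482330322266), 0.9244850277900696) [0.601 0.066 0.047] [0.727 0.127 0.066]
red mask ((665.0034790039062, 97.42504119873047), (130.92449951171875, 60.290401458740234), 0.7546660900115967) [599.3744   66.99476] [730.1713  128.32825]
18.8 [0.48823275 0.26543923 0.22800079] [ 0.00204128 -0.00787408  0.99996359  0.00257818] [-0.34420162  0.02939563 -0.07981218]
[(270, 168, 200), (271, 168, 215), (272, 167, 215), (273, 168, 215), (274, 168, 216), (275, 167, 215), (276, 167, 215), (277, 167, 216), (278, 167, 215), (279, 167, 215), (280, 167, 215), (281, 167, 215), (282, 167, 215), (283, 167, 215), (284, 167, 214), (285, 167, 215), (286, 167, 215), (287, 167, 214), (288, 167, 215), (289, 167, 215), (290, 167, 215), (291, 167, 214), (292, 177, 215)]
foot edge slope dx/dy [-0.00906004  0.60131824]
blue [ 0.5264 -0.0948  0.1449]
blue [ 0.5265 -0.095   0.1448]
socket [ 0.6015 -0.0075  0.0552]
socket [ 0.6014 -0.007   0.0553]
```

View pics/k_ct.png

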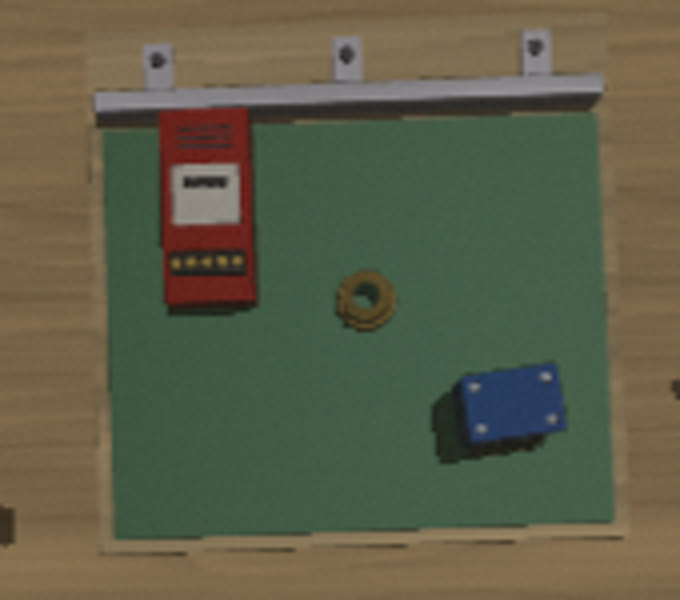

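View pics/k_cs.png

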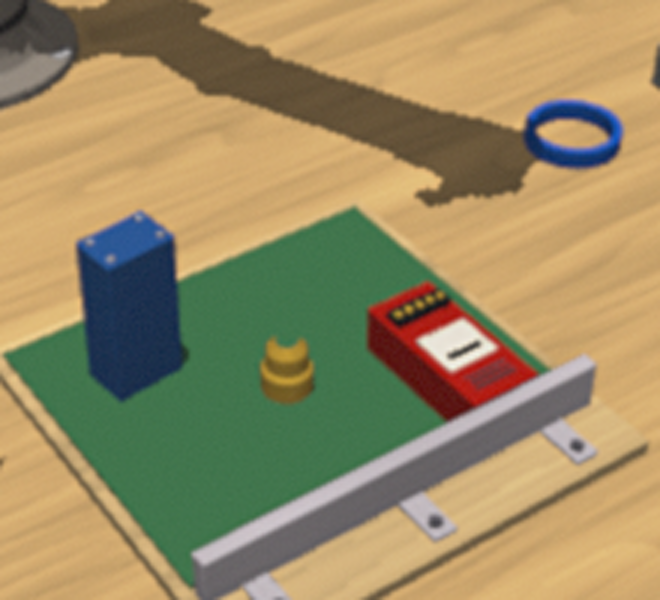

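The ballast is flush with no gap visible (top crop, far end at y≈110 against the fence). Its edge slope is -0.009 against the fence's -0.011. Blue and the socket are unmoved. Handing in.

```bash
python3 -c "
from station import bot
print(bot.hand_in())"
```

```text
the job is handed in; nothing more can be done
None
```

The red ballast now lies terminals up with its far end against the fence, and I handed the job in at about 19 s. I tipped it with the shut fingers near its top. I then pushed its foot end along the board with the fingers parted, which squared it, and pressed it on the fence with about 17 N.

**Last checks:**
- **Flush and square:** no gap shows in the pictures. The foot edge slope is -0.009 against the fence's -0.011. The box-fit yaw is 0.013 to 0.016 rad against about 0.011 to 0.013 for the fence. Both agree within the picture's accuracy.
- **Fence position:** contact came about 2 to 3 mm past my first estimate of the fence from the camera. I relied on the force rise and the tool stalling instead.
- **Other things:** the blue ballast still stands. It and the socket moved at most 0.5 mm, which is within measuring noise. I did not measure the other bench items; no unexpected contact force showed in any reading. The arm ended clear of everything.

No check failed.

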